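# Press a canister lid home with a ratchet clamp

## Task

The lid of the white canister lying in the cradle is only started. Close it with the ratchet clamp: pump the clamp's trigger until the jaw has pushed the lid fully home and, with the trigger let go for a moment, the ratchet alone keeps it firmly pressed, but do not squeeze so hard that the lid splits; then press the release tab down and keep it down until the jaw has sprung all the way back, and let go. Touch neither lid nor jaw by hand, and leave the things standing around where they are.

Things in the scene. Friction and masses are not known exactly. Their poses are not given: they have to be found in the camera images.
- clamp: One-hand ratchet bar clamp, black with a steel toothed bar, on a fixed wooden base 425 x 124 x 10 mm (x = -140 to +285 mm). Origin on the worktop below the trigger's pivot; x axis horizontal, the way the jaw advances (to the canister), z up. The pivot is 113 mm up between side plates, 39 mm over their outsides, 127 mm high at x = -22 to 22 mm, 93 mm high behind.
- trigger_grip (a point): Centre of the trigger's black crossbar (18 mm thick, 50 mm long, across the clamp), 88 mm above the pivot on a blade 10 x 22 mm. At rest it leans 0.3 rad towards the canister: 26 mm ahead of the pivot, 198 mm up. Pulling swings it away from the canister (clamp -x), 57 mm to its stop; a spring returns it. Push it with closed fingers from the canister side, or pinch it from above.
- trigger (a joint): Trigger angle (rad): 0 rest, 0.65 at its stop. Idle to 0.16, then it drives the bar 1 mm per 2.6 mm of crossbar travel. The ratchet keeps each whole 6 mm tooth gained: one by 0.39, two by 0.57. Let it back below 0.05 before the next pull and before the release. Felt at the crossbar: 2 N idle; at 0.18 rad 5 N with the jaw free, 10.5 N if the lid was held with 8 N, 12 N at 12 N, 13.6 N at 18 N.
- jaw (a joint): Advance of the toothed bar with its jaw (m): 0 = all the way back, where it starts; at most 0.061. A spring of 2.4 to 4.6 N draws it back, in one to two seconds, while the release is held down and the trigger is at rest.
- jaw_pad: Round rubber pad, 34 mm across, on the front of the jaw. Origin at the centre of its front face, 80 mm ahead of the trigger's pivot when the jaw is back, 62 mm up. It sits on a sprung rod and gives by up to 20 mm under load.
- lid: Round bamboo lid, 98 mm across, 19 mm thick (12 mm rim, 7 mm plug with silicone ring), upright on the mouth of the lying canister, flat outer face to the pad. Origin at the centre of the plug's inner end; z axis horizontal, out of the canister to the pad. It slides along it against 8 N of friction. It counts as firmly pressed from 16 N; more than 32 N splits it.
- lid_centre (a point): Centre of the lid's flat outer face, 62 mm up. Fully home it lies 12 mm outside the canister's mouth (at the start 15 to 18 mm).
- canister_mouth (a point): Centre of the canister's mouth rim, 62 mm up; its z axis points out of the mouth. The white ribbed canister (97 mm across, 135 mm long) lies fixed in a wooden cradle, whose place along the clamp varies: pad to lid is 6 to 27 mm at the start.
- release_tab (a point): Centre of the top of the black ribbed release tab (30 x 28 mm, level, 95 mm up) behind the trigger, 124 mm behind the trigger's pivot (clamp -x), at the far end from the canister; pressed straight down.
- release (a joint): Angle of the release rocker (rad): 0 = ratchet engaged (rises to about 0.15 while teeth click by), 0.24 = pressed to its stop, about 12 mm down at the tab; from 0.18 the jaw is free. Needs 3 N with no load and up to 10 N when the jaw is pressing.
- other_canister: Open white ribbed canister, 97 mm across and 135 mm tall, standing loose beyond the clamp; leave alone. Origin at the centre of its underside.
- mug: Green and white mug, 101 mm tall, loose; leave alone. Origin at the centre of its underside.
- onion: Onion, 85 mm tall, loose; leave alone. Origin at its underside.

How it is judged:
By the outcome, as a careful person would: the job done as asked, in the order asked, and still so for the second after the job is handed in, with the robot touching nothing.
It also fails if it takes over 67 s, if anything falls off the work surface, if the arm or the gripper's body presses on something with over 40 N, if the wrist force passes 120 N, or if a joint passes its speed limit or range.

## Robot

A 6-joint arm with a two-finger parallel gripper is mounted at the origin on a cart in front of the work surface, level with it; the furniture and walls round the work are solid. World frame = base frame: x ahead of the robot, y to its left, z up, the work surface at z = 0. Lengths are in m, angles in rad, forces in N, time in s.
With the tool pointing down it reaches from about 0.3 to 0.85 m from the base axis. Payload 4.2 kg.
Tool frame: the origin (TCP) lies at the very end of the fingers, on their centre line; the grasp point (between the pads) lies 19 mm behind it; z points along the fingers, y is the line along which they close (so a half turn about z gives the same grasp; the last joint's range is limited). The gripper opens to 91 mm and grips with 3 to 60 N. Pads are 32 mm wide; open, the fingers measure 118 mm over their backs; the gripper's body (76 mm by 178 mm) begins 60 mm behind the grasp point.
Start: joints at [1.184, 0.32, 1.565, -0, 1.257, -0.02], TCP at [0.206, 0.537, 0.178] pointing down, gripper open.
Joint ranges: [-3.11, 3.11], [-0.84, 2.01], [0.21, 2.61], [-1.34, 4.49], [0.05, 2.63], [-2.56, 2.56]. Speed limits (rad/s): [2.57, 2.57, 3.14, 3.14, 3.14, 3.14].

## Interface

Orientations are given as a unit quaternion [w, x, y, z].
In Python, from cell import env, optics gives the robot as it stands.
- The arm moves only by the tool step_arm, never from a script. Its argument "increments" is a list of rows, each a list of 7 numbers: the turn, a rotation vector about the tool's x, y, z in units of 5 degrees (1.0 is 5 degrees), then the shift along the tool's x, y, z in m, then the finger opening in m, from 0 to 0.0912. A call has 1 to 5 rows; each row shifts and turns the commanded pose from where the row before left it, along the tool's axes as they then stand; what a row does not reach is not made up. A row lasts 1/10 s, in which the tool goes at most 50 mm and 8.59 degrees, less where a joint would pass 70% of its speed; a pose out of reach is approached as far as the arm can. A call is refused whole if a number of a shift passes 0.05 or a number of a turn 1, either way. A call with a gripper value outside its range is refused whole. The fingers move at their own pace and stop on an object; "squeeze" is the grip in N (left out, the last holds). Time passes only in rows, so rows that do not move let the fingers close. It gives the time, the measured TCP pose, the force, the opening and the grip force at its end, in the units of the state.
- env.read_state(): the state, without advancing time (a new reading comes with each control period).
- optics.read_camera(name): name is "scene" or "top"; returns a dict with "frame" (480x640x3 uint8, red, green, blue), "K" (3x3 intrinsics, pixels), "D" ([k1, k2, p1, p2, k3] as OpenCV has them; the pictures are not rectified), "T" (4x4, takes a point from camera to world coordinates). Camera axes: x right, y up, looking along -z (the intrinsics and any distortion apply to the point x, -y, -z); pixel columns grow to the right and rows downward; lengths in m; the calibration is good to about 2 mm. A picture is of the moment at which its call begins. There is no depth.
- env.job_done(): hands the job in; it is judged then, once.
The state is a dict: "time": time; "joints": joint angles; "joint_velocities": joint speeds; "tau": joint torques, N m; "tool_pos": TCP position; "tool_rot": TCP orientation; "force": force on the tool from outside, world axes, zero at the start; "torque": the same for the moment, N m; "gripper_width": opening from 0.0 (shut) to 1.0 (fully open); "finger_force": force on a finger pad.
Only numpy, scipy, OpenCV 4.12 (cv2) and the standard library are available. Lean on these libraries where they do the work, as an engineer would, in place of code of your own. Each camera call takes 0.05 s, during which the arm holds its last target. There are 200 camera calls.

## Working session

There is one attempt and no reset: what is moved stays moved. The work goes in short steps, Python scripts to look and compute and a tool call to move; the robot and the scene stay as the last step left them, time stands still between calls to the robot, and variables do not carry over. Pictures are saved under pics/ and viewed, at most 10 in all, crops included, and the job is handed in when it is done.

Besides the shell and the picture viewer there is one more tool, called as name([rows], argument=value, ...), one row to a line, values as JSON. step_arm: Moves the arm, as the interface text tells. Its arguments: {"type":"object","properties":{"increments":{"type":"array"},"squeeze":{"type":"number"}},"required":["increments"]}

```bash
ls; mkdir -p pics; python3 - <<'E'
from cell import env, optics
import cv2
for n in("scene","top"):
    c=optics.read_camera(n); cv2.imwrite(f"pics/{n}0.png",c["frame"][:,:,::-1]); print(n,c["K"],c["D"],c["T"])
print(env.read_state())
E
```

```text
pics
scene [[512.01481297   0.         321.68872191]
 [  0.         512.01481297 244.20582301]
 [  0.           0.           1.        ]] [-0.11509142  0.          0.          0.          0.        ] [[ 0.88728602  0.27470221 -0.37048916  0.32592018]
 [-0.46071891  0.56531282 -0.68422182 -0.43487005]
 [ 0.02148502  0.77779182  0.62815466  0.66986388]
 [ 0.          0.          0.          1.        ]]
top [[503.9481428    0.         320.74497481]
 [  0.         503.9481428  235.88862763]
 [  0.           0.           1.        ]] [-0.07392413  0.          0.          0.          0.        ] [[-0.01725099  0.9954964  -0.09321657  0.55936857]
 [-0.99967239 -0.01893586 -0.01722062  0.14060554]
 [-0.0189082   0.09288896  0.99549692  0.98640023]
 [ 0.          0.          0.          1.        ]]
{'time': 0.1, 'joints': array([ 1.18396317e+00,  3.20213255e-01,  1.56557066e+00, -8.16794670e-06,
        1.25740554e+00, -1.99966020e-02]), 'joint_velocities': array([-1.51695185e-03, -6.06761672e-04,  8.78278480e-05,  5.78260911e-04,
       -7.74697085e-04, -2.00935213e-03]), 'tau': array([-9.98812902e-05, -4.13332057e+01, -2.32510918e+01,  7.28828972e-02,
        4.21119144e-02, -5.40889573e-05]), 'tool_pos': array([0.20603562, 0.53626092, 0.17770757]), 'tool_rot': array([-1.57485197e-04,  1.82390274e-01,  9.83225890e-01, -7.82725566e-04]), 'force': array([-0.02418489,  0.30039464, -0.72252735]), 'torque': array([ 0.07104078,  0.03749983, -0.0254058 ]), 'finger_force': 0.0, 'gripper_width': 0.9995019182101951}
```

View pics/scene0.png

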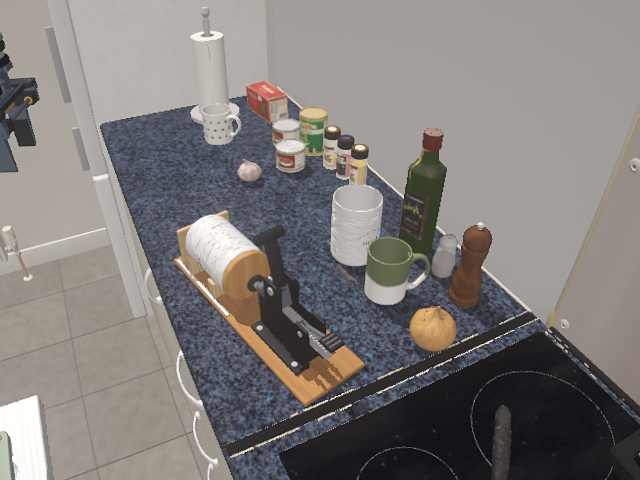

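View pics/top0.png

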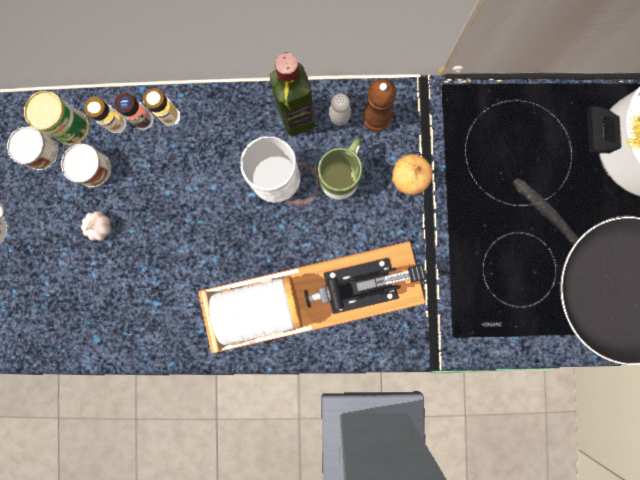

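The top view shows the wooden base with corners near (200,292), (411,243), (425,302) and (212,351). The canister is on the left, the crossbar near (340,290) and the tab near (418,278). The scene view shows the crossbar at (270,237) and the tab at (330,343).

```bash
cat > h.py <<'E'
import numpy as np, cv2
from cell import env, optics
def ray(c,uv):
    p=cv2.undistortPoints(np.array([[uv]],float),c["K"],np.array(c["D"]))[0,0]
    T=np.array(c["T"]); return T[:3,3],T[:3,:3]@np.array([p[0],-p[1],-1])
def plane(c,uv,z):
    o,d=ray(c,uv); return o+d*(z-o[2])/d[2]
def proj(c,P):
    T=np.array(c["T"]); q=T[:3,:3].T@(np.array(P,float)-T[:3,3])
    return cv2.projectPoints(np.array([[q[0],-q[1],-q[2]]]),np.zeros(3),np.zeros(3),c["K"],np.array(c["D"]))[0][0,0]
E
python3 - <<'E'
from h import *
c=optics.read_camera("top"); f=c["frame"]
hsv=cv2.cvtColor(f,cv2.COLOR_RGB2HSV)
m=cv2.inRange(hsv,(8,90,90),(22,255,255)); m[:225]=0; m[370:]=0; m[:,:190]=0; m[:,432:]=0
pts=cv2.findNonZero(cv2.morphologyEx(m,cv2.MORPH_OPEN,np.ones((3,3))))
# right part of base (no tall things): border points on plane z=.01
uv=pts[:,0].astype(float)
P=np.array([plane(c,u,.01)[:2] for u in uv])
Pr=P[uv[:,0]>310].astype(np.float32)
for Q in(P.astype(np.float32),Pr):
    r=cv2.minAreaRect(Q); print(r); print(cv2.boxPoints(r))
s=optics.read_camera("scene")
cv2.imwrite("pics/c1.png",cv2.resize(f[230:360,190:440],None,fx=3.2,fy=3.2,interpolation=cv2.INTER_CUBIC)[:,:,::-1])
cv2.imwrite("pics/c2.png",cv2.resize(s["frame"][200:410,165:375],None,fx=2.8,fy=2.8,interpolation=cv2.INTER_CUBIC)[:,:,::-1])
E
```

```text
((0.5328589081764221, 0.17912784218788147), (0.12495166063308716, 0.425055593252182), 12.273313522338867)
[[ 0.42663282  0.37351745]
 [ 0.5169892  -0.04182339]
 [ 0.639085   -0.01526177]
 [ 0.54872864  0.40007907]]
((0.5541866421699524, 0.08089695870876312), (0.12486548721790314, 0.22396428883075714), 12.327895164489746)
[[ 0.46928462  0.17696722]
 [ 0.51710236 -0.04183284]
 [ 0.63908863 -0.0151733 ]
 [ 0.5912709   0.20362675]]
```

View pics/c1.png

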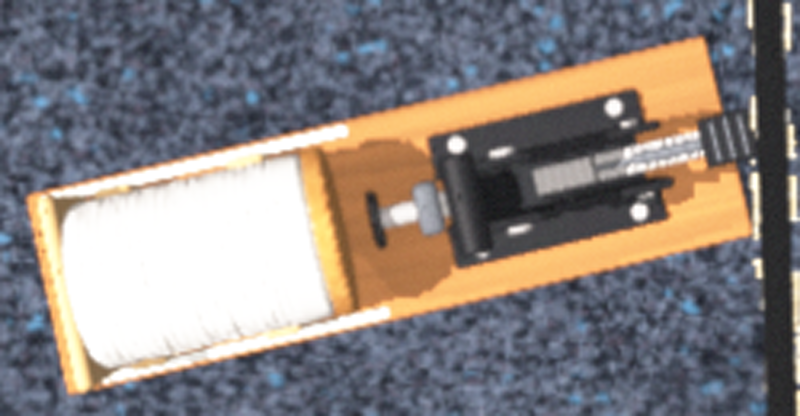

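View pics/c2.png

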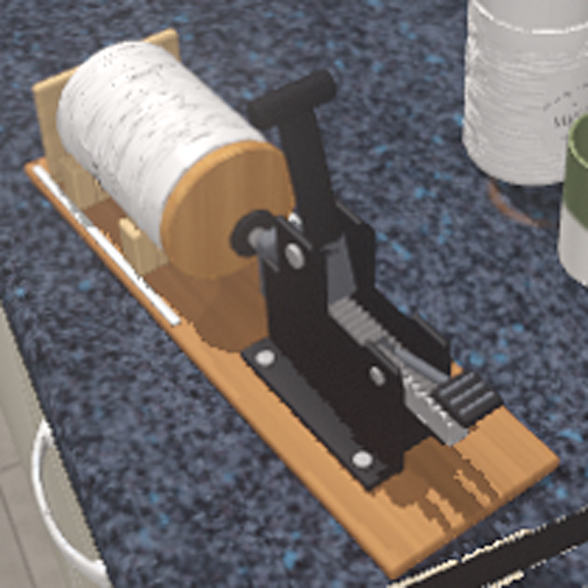

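The crops confirm the layout: crossbar at c1 (470,203), tab (727,138), pad face (372,220), lid face edge from (325,150) to (355,308). I'll check these against the base fit and get the gap.

```bash
cat >> h.py <<'E'
X=np.array([-.2126,.9771,0]); Y=np.array([-.9771,-.2126,0]); O=np.array([.5483,.1083,0])
def W(x,y,z): return O+x*X+y*Y+np.array([0,0,z])
def C(p): d=np.array(p)-O; return np.array([d@X,d@Y,d[2]])
E
python3 - <<'E'
from h import *
np.set_printoptions(precision=4,suppress=True)
t=optics.read_camera("top"); s=optics.read_camera("scene")
for n,p in dict(bar=(.026,0,.198),tab=(-.124,0,.095),pad=(.08,0,.062)).items():
    a=proj(t,W(*p));b=proj(s,W(*p)); print(n,W(*p),"c1",(a-[190,230])*3.2,"c2",(b-[165,200])*2.8)
f=lambda u,z:C(plane(t,np.array(u)/3.2+[190,230],z))
for u,z in(((325,150),.062),((355,308),.062),((372,220),.062),((470,203),.207),((727,138),.095)): print(u,f(u,z))
st=env.read_state(); print(C(st["tool_pos"]),W(.065,0,.188))
E
```

```text
bar [0.5428 0.1337 0.198 ] c1 [463.8267 203.1974] c2 [289.7456  97.6365]
tab [ 0.5747 -0.0129  0.095 ] c1 [726.7953 136.1629] c2 [465.5247 393.5856]
pad [0.5313 0.1865 0.062 ] c1 [369.4816 219.9731] c2 [249.1221 229.227 ]
(325, 150) [ 0.0958 -0.0446  0.062 ]
(355, 308) [0.0993 0.0466 0.062 ]
(372, 220) [0.0786 0.0003 0.062 ]
(470, 203) [0.0231 0.0004 0.207 ]
(727, 138) [-0.1239  0.001   0.095 ]
[0.4912 0.2432 0.1782] [0.5345 0.1718 0.188 ]
```

Fit agrees within about 3 mm, and the gap is about 17–18 mm. Next I approach the canister side of the crossbar, closing the fingers on the way.

step_arm([
  [0, 0, 0.94, -0.037, -0.017, -0.01, 0],
  [0, 0, 0.94, -0.038, -0.014, -0.01, 0],
  [0, 0, 0.94, -0.039, -0.011, 0, 0],
  [0, 0, 0.94, -0.04, -0.008, 0, 0],
  [0, 0, 0.94, -0.04, -0.005, 0, 0],
], squeeze=25)

```text
time: 0.8
tool_pos: [0.3475, 0.389, 0.1986]
tool_rot: [0.0, 0.38, 0.925, 0.0]
force: [1.1, 0.4, 0.3]
gripper_width: 0.595
finger_force: 0.0
```

step_arm([
  [0, 0, 0.94, -0.041, -0.002, 0, 0],
  [0, 0, 0.94, -0.041, 0.002, 0, 0],
  [0, 0, 0.94, -0.041, 0.005, 0, 0],
  [0, 0, 0.94, -0.04, 0.008, 0, 0],
  [0, 0, 0.94, -0.039, 0.012, 0, 0],
])

```text
time: 1.3
tool_pos: [0.4876, 0.2393, 0.1986]
tool_rot: [-0.0, 0.561, 0.828, 0.0]
force: [0.3, 0.1, -0.1]
gripper_width: 0.156
finger_force: 0.0
```

```bash
cat >> h.py <<'E'
from scipy.spatial.transform import Rotation as Ro
def err(x,y,z,head=X):
    s=env.read_state(); q=s["tool_rot"]; R=Ro.from_quat([q[1],q[2],q[3],q[0]])
    zt=np.array([0,0,-1.]); G=Ro.from_matrix(np.column_stack([head,np.cross(zt,head),zt]))
    f=s["force"]; print("t",round(s["time"],2),"clampxyz",C(s["tool_pos"]).round(4),"shift",(R.inv().apply(W(x,y,z)-s["tool_pos"])).round(4),"turn5",np.round(np.degrees((R.inv()*G).as_rotvec())/5,2),"F",np.round([f@X,f@Y,f[2]],2),"w",round(s["gripper_width"],3),"j",s["joints"].round(2))
E
python3 -c "
from h import *
err(.075,0,.188)"
```

```text
t 1.3 clampxyz [0.1409 0.0314 0.1986] shift [-0.0702  0.0201  0.0106] turn5 [ 0.  -0.   1.9] F [ 0.06 -0.36 -0.08] w 0.156 j [0.43 0.26 1.6  0.   1.28 0.05]
```

step_arm([
  [0, 0, 0.95, -0.032, 0.012, 0, 0],
  [0, 0, 0.95, -0.032, 0.014, 0, 0],
  [0, 0, 0, 0, 0, 0.01, 0],
  [0, 0, 0, 0, 0, 0, 0],
  [0, 0, 0, 0, 0, 0, 0],
])

```text
time: 1.8
tool_pos: [0.5318, 0.1897, 0.1881]
tool_rot: [-0.001, 0.626, 0.78, -0.0]
force: [-0.3, 0.1, 0.5]
gripper_width: 0.006
finger_force: 0.0
```

```bash
python3 -c "
from h import *
err(.055,0,.186)
s=optics.read_camera('scene'); cv2.imwrite('pics/c3.png',cv2.resize(s['frame'][100:400,150:450],None,fx=2,fy=2)[:,:,::-1])"
```

```text
t 1.8 clampxyz [ 0.083  -0.0012  0.1881] shift [-0.028  -0.0013  0.0021] turn5 [-0.02 -0.    0.05] F [0.18 0.22 0.48] w 0.006 j [0.32 0.3  1.57 0.   1.27 0.1 ]
```

View pics/c3.png

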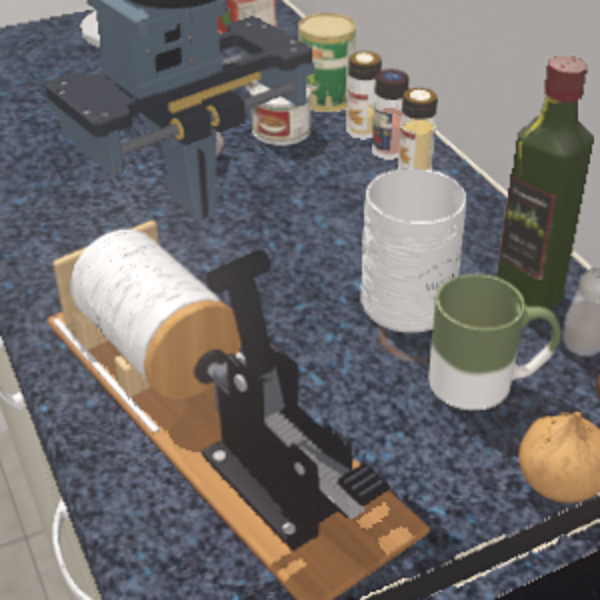

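```bash
python3 -c "
from h import *
s=optics.read_camera('scene')
for p in((.083,-.001,.188),(.026,0,.198),(.12,0,.111)): print((proj(s,W(*p))-[150,100])*2)
err(.055,0,.188)"
```

```text
[196.99594036 244.38887366]
[236.96113911 269.7403728 ]
[178.32550292 296.86796533]
t 1.9 clampxyz [ 0.0834 -0.0016  0.1887] shift [-0.0284 -0.0017  0.0007] turn5 [ 0.   -0.    0.06] F [ 0.08 -0.73  0.34] w 0.002 j [0.32 0.3  1.57 0.   1.27 0.1 ]
```

The picture puts the fingertip at about (203,215), but the measured pose projects to (197,244). I'll check this in both views with markers.

```bash
python3 -c "
from h import *
o=[]
for n in('scene','top'):
    c=optics.read_camera(n); f=c['frame'].copy(); u=proj(c,env.read_state()['tool_pos']); print(n,u)
    x,y=[int(v) for v in proj(c,W(.06,0,.19))]; x0=x-45;y0=y-60
    g=cv2.resize(f[y0:y0+100,x0:x0+90],None,fx=4.4,fy=4.4,interpolation=cv2.INTER_CUBIC)
    q=tuple(int(v) for v in (u-[x0,y0])*4.4); cv2.drawMarker(g,q,(255,0,0),0,20,1); o.append(g); print(x0,y0)
cv2.imwrite('pics/c4.png',np.hstack(o)[:,:,::-1])"
```

```text
scene [248.69672496 221.50976897]
211 168
top [299.20919631 300.65601643]
268 238
```

View pics/c4.png

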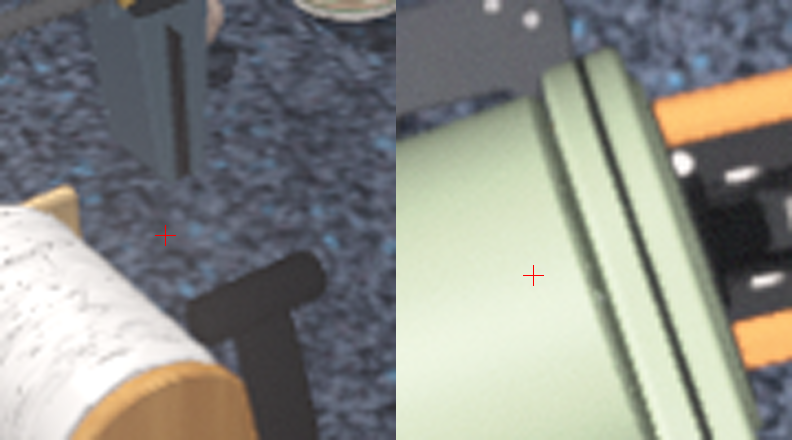

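The crossbar projects correctly, but the fingertip appears about 13 px (around 25 mm) higher than reported. A reported z of 0.165 is safe whichever is right, so I'll lower to that, approach, and look again.

step_arm([
  [0, 0, 0.05, -0.004, -0.001, 0.012, 0],
  [0, 0, 0, -0.004, 0, 0.012, 0],
  [0, 0, 0, 0, 0, 0, 0],
  [0, 0, 0, 0, 0, 0, 0],
])

```text
time: 2.4
tool_pos: [0.5331, 0.1808, 0.1637]
tool_rot: [-0.0, 0.628, 0.778, -0.001]
force: [-0.7, 0.5, 0.5]
gripper_width: 0.001
finger_force: 0.0
```

```bash
python3 -c "
from h import *
c=optics.read_camera('scene'); f=c['frame'].copy(); p=env.read_state()['tool_pos'];x0,y0=200,140
g=cv2.resize(f[y0:y0+120,x0:x0+120],None,fx=5,fy=5,interpolation=cv2.INTER_CUBIC)
for d,k in((0,(255,0,0)),(.02,(0,255,0)),(.04,(255,255,0))):
    q=tuple(int(v) for v in (proj(c,p+[0,0,d])-[x0,y0])*5); cv2.drawMarker(g,q,k,0,20,1)
cv2.imwrite('pics/c5.png',g[:,:,::-1]); err(.055,0,.165)"
```

```text
t 2.45 clampxyz [ 0.0742 -0.0009  0.1642] shift [-0.0192 -0.0009 -0.0008] turn5 [-0.   -0.   -0.01] F [ 0.43 -0.38  0.09] w 0.004 j [0.31 0.31 1.61 0.   1.22 0.09]
```

View pics/c5.png

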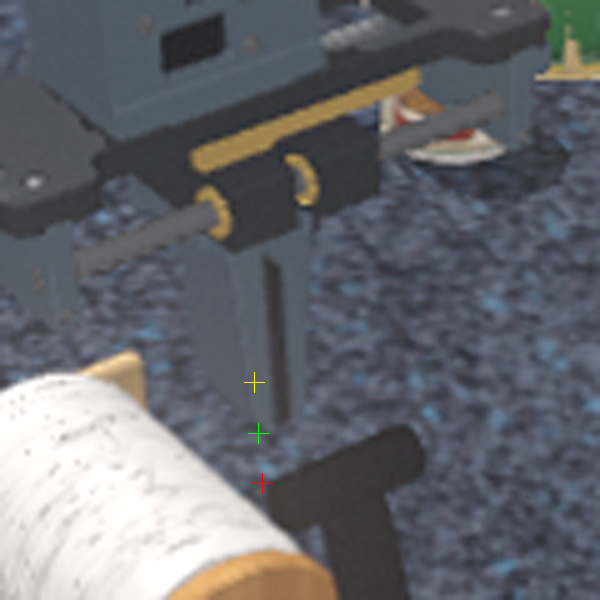

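The tip does appear about 28 mm above the reported TCP. A reported z of 0.160 puts the fingers across the crossbar in either case, so I'll move in slowly to find contact by force.

step_arm([
  [0, 0, 0, -0.01, 0, 0.004, 0],
  [0, 0, 0, -0.006, 0, 0, 0],
  [0, 0, 0, -0.003, 0, 0, 0],
  [0, 0, 0, 0, 0, 0, 0],
  [0, 0, 0, 0, 0, 0, 0],
])

```text
time: 2.95
tool_pos: [0.5376, 0.1624, 0.1606]
tool_rot: [0.0, 0.628, 0.778, 0.0]
force: [-0.7, 1.0, -0.2]
gripper_width: 0.005
finger_force: 0.0
```

```bash
python3 -c "
from h import *
err(.045,0,.16)"
```

```text
t 2.95 clampxyz [ 0.0552 -0.0011  0.1606] shift [-0.0102 -0.001   0.0006] turn5 [ 0.   -0.   -0.01] F [ 1.16  0.5  -0.18] w 0.005 j [0.27 0.31 1.62 0.   1.21 0.06]
```

step_arm([
  [0, 0, 0, -0.004, -0.001, 0, 0],
  [0, 0, 0, -0.004, 0, 0, 0],
  [0, 0, 0, -0.004, 0, 0, 0],
  [0, 0, 0, 0, 0, 0, 0],
  [0, 0, 0, 0, 0, 0, 0],
])

```text
time: 3.45
tool_pos: [0.5392, 0.1506, 0.1606]
tool_rot: [0.0, 0.628, 0.778, 0.0]
force: [-0.6, 2.0, 2.5]
gripper_width: 0.004
finger_force: 0.9
```

```bash
python3 -c "
from h import *
err(.045,0,.16)
c=optics.read_camera('scene');x0,y0=200,170
cv2.imwrite('pics/c6.png',cv2.resize(c['frame'][y0:y0+120,x0:x0+120],None,fx=5,fy=5,interpolation=cv2.INTER_CUBIC)[:,:,::-1]); err(.045,0,.16)"
```

```text
t 3.45 clampxyz [ 4.320e-02 -1.000e-04  1.606e-01] shift [ 0.0018 -0.0001  0.0006] turn5 [ 0.01 -0.   -0.01] F [2.05 0.22 2.5 ] w 0.004 j [0.25 0.31 1.63 0.   1.2  0.04]
t 3.5 clampxyz [ 4.330e-02 -1.000e-04  1.605e-01] shift [ 0.0017 -0.0001  0.0005] turn5 [ 0.01 -0.   -0.01] F [ 1.44 -0.57  0.69] w 0.003 j [0.25 0.31 1.63 0.   1.2  0.04]
```

View pics/c6.png

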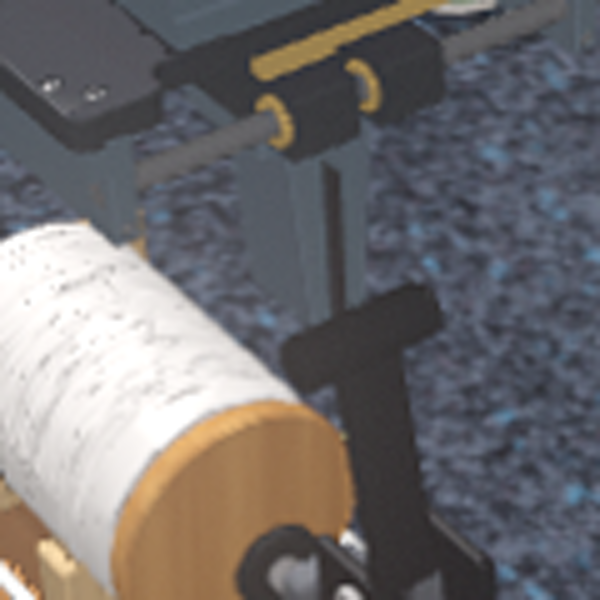

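The fingertips are now behind the crossbar's canister side with about 2 N of contact, and nothing shows below the bar. I'll lower 5 mm more for overlap, then pull slowly and find the drive onset from the force.

step_arm([
  [0, 0, 0, 0.006, 0, 0.005, 0],
  [0, 0, 0, 0, 0, 0, 0],
  [0, 0, 0, 0, 0, 0, 0],
])

```text
time: 3.8
tool_pos: [0.5373, 0.1567, 0.1547]
tool_rot: [-0.0, 0.628, 0.779, -0.001]
force: [-0.7, 1.9, -0.6]
gripper_width: 0.005
finger_force: 0.6
```

step_arm([
  [0, 0, 0, -0.003, 0, 0, 0],
  [0, 0, 0, 0, 0, 0, 0],
])

```text
time: 4.0
tool_pos: [0.5382, 0.1533, 0.1555]
tool_rot: [-0.0, 0.628, 0.778, -0.0]
force: [-1.1, 2.4, 1.3]
gripper_width: 0.002
finger_force: 0.9
```

step_arm([
  [0, 0, 0, -0.003, 0, 0, 0],
  [0, 0, 0, 0, 0, 0, 0],
])

```text
time: 4.2
tool_pos: [0.5392, 0.1503, 0.1557]
tool_rot: [0.0, 0.628, 0.778, 0.0]
force: [-0.8, 1.9, 0.6]
gripper_width: 0.006
finger_force: 1.1
```

step_arm([
  [0, 0, 0, -0.003, 0, 0, 0],
  [0, 0, 0, 0, 0, 0, 0],
])

```text
time: 4.4
tool_pos: [0.5399, 0.1475, 0.1557]
tool_rot: [0.0, 0.628, 0.778, 0.0]
force: [-0.4, 3.1, 1.0]
gripper_width: 0.004
finger_force: 1.3
```

step_arm([
  [0, 0, 0, -0.003, 0, 0, 0],
  [0, 0, 0, 0, 0, 0, 0],
])

```text
time: 4.6
tool_pos: [0.5404, 0.1453, 0.1559]
tool_rot: [-0.0, 0.628, 0.778, 0.001]
force: [-0.8, 3.9, 2.5]
gripper_width: 0.008
finger_force: 2.4
```

step_arm([
  [0, 0, 0, -0.003, 0, 0, 0],
  [0, 0, 0, 0, 0, 0, 0],
])

```text
time: 4.8
tool_pos: [0.5411, 0.1425, 0.156]
tool_rot: [-0.0, 0.628, 0.778, 0.001]
force: [-1.3, 4.4, 3.6]
gripper_width: 0.008
finger_force: 2.5
```

```bash
python3 -c "
from h import *
err(.045,0,.155)"
```

```text
t 4.8 clampxyz [ 0.0349 -0.0003  0.156 ] shift [ 0.0101 -0.0003  0.001 ] turn5 [ 0.01 -0.02 -0.01] F [4.55 0.37 3.56] w 0.008 j [0.24 0.31 1.64 0.   1.19 0.02]
```

The drive engages at about x_t = 0.037, which puts the rest contact at 0.051 (matching 26+9+16 mm). First full pull is two teeth with the jaw free, down to x_t ≈ -0.001.

step_arm([
  [0, 0, 0, -0.007, 0, 0, 0],
  [0, 0, 0, -0.008, 0, 0, 0],
  [0, 0, 0, -0.008, 0, 0, 0],
  [0, 0, 0, -0.008, 0, 0, 0],
  [0, 0, 0, -0.005, 0, 0, 0],
])

```text
time: 5.3
tool_pos: [0.5487, 0.1078, 0.1549]
tool_rot: [-0.001, 0.628, 0.778, 0.001]
force: [1.2, 7.2, -4.7]
gripper_width: 0.004
finger_force: 3.7
```

step_arm([
  [0, 0, 0, 0, 0, 0, 0],
])

```text
time: 5.4
tool_pos: [0.5488, 0.107, 0.1546]
tool_rot: [-0.001, 0.628, 0.778, 0.001]
force: [1.4, 5.3, -1.5]
gripper_width: 0.006
finger_force: 2.2
```

```bash
python3 -c "
from h import *
err(.056,0,.155)"
```

```text
t 5.4 clampxyz [-0.0014 -0.0003  0.1546] shift [ 0.0574 -0.0003 -0.0003] turn5 [ 0.   -0.02 -0.01] F [ 4.86 -2.5  -1.53] w 0.006 j [ 0.17  0.31  1.64  0.    1.19 -0.04]
```

step_arm([
  [0, 0, 0, 0.015, 0, 0, 0],
  [0, 0, 0, 0.015, 0, 0, 0],
  [0, 0, 0, 0.015, 0, 0, 0],
  [0, 0, 0, 0.012, 0, 0, 0],
  [0, 0, 0, 0, 0, 0, 0],
])

```text
time: 5.9
tool_pos: [0.536, 0.1641, 0.1555]
tool_rot: [0.0, 0.627, 0.779, -0.0]
force: [0.6, 0.1, -0.6]
gripper_width: 0.002
finger_force: 0.0
```

step_arm([
  [0, 0, 0, -0.008, 0, 0, 0],
  [0, 0, 0, -0.008, 0, 0, 0],
  [0, 0, 0, -0.005, 0, 0, 0],
  [0, 0, 0, 0, 0, 0, 0],
])

```text
time: 6.3
tool_pos: [0.5416, 0.1416, 0.1565]
tool_rot: [-0.0, 0.629, 0.778, 0.001]
force: [-1.6, 4.1, 3.4]
gripper_width: 0.001
finger_force: 2.3
```

```bash
python3 -c "
from h import *
err(.0155,0,.155)
t=optics.read_camera('top');s=optics.read_camera('scene')
cv2.imwrite('pics/c7.png',np.hstack([cv2.resize(a,None,fx=4,fy=4,interpolation=cv2.INTER_CUBIC) for a in(t['frame'][250:350,265:365],s['frame'][240:340,200:300])])[:,:,::-1])"
```

```text
t 6.3 clampxyz [ 0.034  -0.0005  0.1565] shift [-0.0185 -0.0005  0.0015] turn5 [ 0.02 -0.03 -0.03] F [4.35 0.64 3.4 ] w 0.001 j [0.23 0.31 1.64 0.   1.19 0.02]
```

View pics/c7.png

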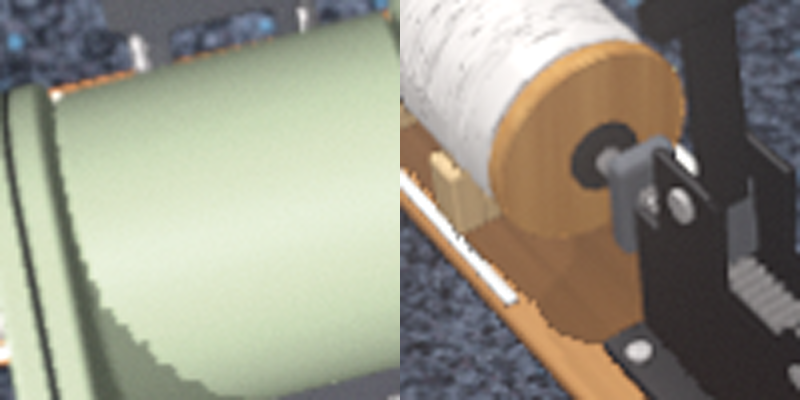

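In the scene view the jaw has moved about 12 mm and the pad, at (605,155), sits just short of the lid. I'll go one tooth at a time from here.

step_arm([
  [0, 0, 0, -0.007, 0, 0, 0],
  [0, 0, 0, -0.007, 0, 0, 0],
  [0, 0, 0, -0.005, 0, 0, 0],
  [0, 0, 0, 0, 0, 0, 0],
])

```text
time: 6.8
tool_pos: [0.5455, 0.1236, 0.1563]
tool_rot: [-0.0, 0.628, 0.778, 0.001]
force: [-1.7, 5.7, 4.3]
gripper_width: 0.009
finger_force: 2.9
```

step_arm([
  [0, 0, 0, 0.015, 0, 0, 0],
  [0, 0, 0, 0.015, 0, 0, 0],
  [0, 0, 0, 0.01, 0, 0, 0],
  [0, 0, 0, 0, 0, 0, 0],
  [0, 0, 0, 0, 0, 0, 0],
])

```text
time: 7.3
tool_pos: [0.5362, 0.1625, 0.1551]
tool_rot: [0.0, 0.627, 0.779, -0.0]
force: [-0.4, -0.7, 1.2]
gripper_width: 0.001
finger_force: 0.0
```

step_arm([
  [0, 0, 0, -0.008, 0, 0, 0],
  [0, 0, 0, -0.008, 0, 0, 0],
  [0, 0, 0, -0.005, 0, 0, 0],
  [0, 0, 0, 0, 0, 0, 0],
  [0, 0, 0, 0, 0, 0, 0],
])

```text
time: 7.8
tool_pos: [0.5413, 0.1425, 0.1566]
tool_rot: [-0.001, 0.628, 0.778, 0.002]
force: [-2.0, 4.7, 5.3]
gripper_width: 0.007
finger_force: 3.0
```

```bash
python3 -c "
from h import *
err(.0155,0,.155)"
```

```text
t 7.8 clampxyz [ 0.0349 -0.0005  0.1566] shift [-0.0194 -0.0004  0.0016] turn5 [ 0.02 -0.04 -0.03] F [5.01 0.94 5.26] w 0.007 j [0.23 0.31 1.64 0.   1.19 0.02]
```

step_arm([
  [0, 0, 0, -0.007, 0, 0, 0],
  [0, 0, 0, -0.007, 0, 0, 0],
  [0, 0, 0, -0.006, 0, 0, 0],
  [0, 0, 0, 0, 0, 0, 0],
  [0, 0, 0, 0, 0, 0, 0],
])

```text
time: 8.3
tool_pos: [0.5459, 0.1234, 0.1569]
tool_rot: [-0.001, 0.628, 0.778, 0.002]
force: [-1.1, 7.0, 5.8]
gripper_width: 0.008
finger_force: 3.5
```

step_arm([
  [0, 0, 0, 0.015, 0, 0, 0],
  [0, 0, 0, 0.015, 0, 0, 0],
  [0, 0, 0, 0.011, 0, 0, 0],
  [0, 0, 0, 0, 0, 0, 0],
  [0, 0, 0, 0, 0, 0, 0],
])

```text
time: 8.8
tool_pos: [0.5363, 0.1623, 0.1551]
tool_rot: [0.0, 0.627, 0.779, -0.0]
force: [-0.2, 0.3, 0.1]
gripper_width: 0.004
finger_force: 0.0
```

step_arm([
  [0, 0, 0, -0.008, 0, 0, 0],
  [0, 0, 0, -0.008, 0, 0, 0],
  [0, 0, 0, -0.005, 0, 0, 0],
  [0, 0, 0, 0, 0, 0, 0],
  [0, 0, 0, 0, 0, 0, 0],
])

```text
time: 9.3
tool_pos: [0.5412, 0.1431, 0.1568]
tool_rot: [-0.001, 0.628, 0.778, 0.002]
force: [-3.5, 7.0, 6.0]
gripper_width: 0.006
finger_force: 3.8
```

```bash
python3 -c "
from h import *
err(.0155,0,.155)"
```

```text
t 9.3 clampxyz [ 0.0355 -0.0005  0.1568] shift [-0.02   -0.0004  0.0017] turn5 [ 0.02 -0.05 -0.03] F [7.58 1.98 6.01] w 0.006 j [0.24 0.31 1.64 0.   1.19 0.02]
```

step_arm([
  [0, 0, 0, -0.007, 0, 0, 0],
  [0, 0, 0, -0.007, 0, 0, 0],
  [0, 0, 0, -0.006, 0, 0, 0],
  [0, 0, 0, 0, 0, 0, 0],
  [0, 0, 0, 0, 0, 0, 0],
])

```text
time: 9.8
tool_pos: [0.5457, 0.1246, 0.1574]
tool_rot: [-0.001, 0.628, 0.778, 0.003]
force: [-3.7, 9.6, 8.2]
gripper_width: 0.001
finger_force: 5.1
```

step_arm([
  [0, 0, 0, 0.015, 0, 0, 0],
  [0, 0, 0, 0.015, 0, 0, 0],
  [0, 0, 0, 0.011, 0, 0, 0],
  [0, 0, 0, 0, 0, 0, 0],
  [0, 0, 0, 0, 0, 0, 0],
])

```text
time: 10.3
tool_pos: [0.5364, 0.1621, 0.1551]
tool_rot: [0.0, 0.627, 0.779, -0.001]
force: [0.1, -0.4, -0.4]
gripper_width: 0.004
finger_force: 0.0
```

step_arm([
  [0, 0, 0, -0.008, 0, 0, 0],
  [0, 0, 0, -0.008, 0, 0, 0],
  [0, 0, 0, -0.005, 0, 0, 0],
  [0, 0, 0, 0, 0, 0, 0],
  [0, 0, 0, 0, 0, 0, 0],
])

```text
time: 10.8
tool_pos: [0.5408, 0.1444, 0.1571]
tool_rot: [-0.002, 0.629, 0.778, 0.003]
force: [-3.3, 10.8, 6.8]
gripper_width: 0.004
finger_force: 5.6
```

```bash
python3 -c "
from h import *
err(.0155,0,.155)"
```

```text
t 10.8 clampxyz [ 0.0369 -0.0003  0.1571] shift [-0.0214 -0.0003  0.0019] turn5 [ 0.02 -0.08 -0.03] F [11.23  0.95  6.84] w 0.004 j [0.24 0.31 1.64 0.01 1.19 0.02]
```

step_arm([
  [0, 0, 0, -0.007, 0, 0, 0],
  [0, 0, 0, -0.007, 0, 0, 0],
  [0, 0, 0, -0.007, 0, 0, 0],
  [0, 0, 0, 0, 0, 0, 0],
  [0, 0, 0, 0, 0, 0, 0],
])

```text
time: 11.3
tool_pos: [0.5457, 0.1249, 0.158]
tool_rot: [-0.002, 0.629, 0.778, 0.004]
force: [-4.3, 13.7, 10.6]
gripper_width: 0.009
finger_force: 6.8
```

```bash
python3 -c "
from h import *
err(.0155,0,.155)"
```

```text
t 11.3 clampxyz [ 0.0168 -0.001   0.158 ] shift [-0.0013 -0.001   0.003 ] turn5 [ 0.05 -0.1  -0.03] F [14.33  1.3  10.63] w 0.009 j [ 0.2   0.31  1.64  0.01  1.19 -0.02]
```

step_arm([
  [0, 0, 0, -0.0015, 0, 0, 0],
  [0, 0, 0, 0, 0, 0, 0],
])

```text
time: 11.5
tool_pos: [0.5459, 0.124, 0.158]
tool_rot: [-0.002, 0.629, 0.778, 0.005]
force: [-5.1, 14.9, 10.3]
gripper_width: 0.006
finger_force: 7.3
```

step_arm([
  [0, 0, 0, 0.015, 0, 0, 0],
  [0, 0, 0, 0.015, 0, 0, 0],
  [0, 0, 0, 0.0135, 0, 0, 0],
  [0, 0, 0, 0, 0, 0, 0],
  [0, 0, 0, 0, 0, 0, 0],
])

```text
time: 12.0
tool_pos: [0.5364, 0.1619, 0.1551]
tool_rot: [0.0, 0.627, 0.779, -0.001]
force: [0.8, -0.1, 0.1]
gripper_width: 0.006
finger_force: 0.0
```

step_arm([
  [0, 0, 0, -0.008, 0, 0, 0],
  [0, 0, 0, -0.008, 0, 0, 0],
  [0, 0, 0, -0.0055, 0, 0, 0],
  [0, 0, 0, 0, 0, 0, 0],
  [0, 0, 0, 0, 0, 0, 0],
])

```text
time: 12.5
tool_pos: [0.5406, 0.1452, 0.1571]
tool_rot: [-0.003, 0.629, 0.778, 0.004]
force: [-4.0, 13.6, 7.3]
gripper_width: -0.001
finger_force: 7.3
```

```bash
python3 -c "
from h import *
err(.0155,0,.155)"
```

```text
t 12.5 clampxyz [ 0.0377 -0.0003  0.1571] shift [-0.0222 -0.0003  0.0019] turn5 [ 0.02 -0.11 -0.04] F [14.19  1.01  7.3 ] w -0.001 j [0.24 0.31 1.64 0.01 1.19 0.02]
```

Raw 14.2 N, but vertical friction at the contact (Fz 7 N) makes the reading ambiguous. I'll redo it with the tool rising along the bar's arc to take the friction out.

step_arm([
  [0, 0, 0, 0.011, 0, 0, 0],
  [0, 0, 0, 0.01, 0, 0, 0],
  [0, 0, 0, 0, 0, 0, 0],
  [0, 0, 0, 0, 0, 0, 0],
])

```text
time: 12.9
tool_pos: [0.5367, 0.1611, 0.1553]
tool_rot: [0.0, 0.628, 0.778, -0.0]
force: [-0.4, 0.1, 0.6]
gripper_width: 0.003
finger_force: 0.0
```

step_arm([
  [0, 0, 0, -0.006, 0, 0, 0],
  [0, 0, 0, -0.006, 0, -0.0015, 0],
  [0, 0, 0, -0.006, 0, -0.0015, 0],
  [0, 0, 0, -0.004, 0, -0.001, 0],
  [0, 0, 0, 0, 0, 0, 0],
])

```text
time: 13.4
tool_pos: [0.5406, 0.1437, 0.1592]
tool_rot: [-0.003, 0.629, 0.778, 0.003]
force: [-2.8, 12.7, -0.9]
gripper_width: 0.006
finger_force: 6.4
```

```bash
python3 -c "
from h import *
err(.0355,0,.155)"
```

```text
t 13.4 clampxyz [0.0362 0.     0.1592] shift [-0.0008  0.      0.0042] turn5 [ 0.   -0.1  -0.03] F [12.97 -0.   -0.94] w 0.006 j [0.23 0.31 1.63 0.01 1.2  0.02]
```

step_arm([
  [0, 0, 0, -0.0015, 0, -0.0012, 0],
  [0, 0, 0, 0, 0, 0, 0],
])

```text
time: 13.6
tool_pos: [0.5407, 0.1426, 0.1596]
tool_rot: [-0.004, 0.628, 0.778, 0.002]
force: [-0.8, 13.0, -5.3]
gripper_width: 0.007
finger_force: 6.5
```

```bash
python3 -c "
from h import *
err(.0355,0,.155)"
```

```text
t 13.6 clampxyz [3.510e-02 1.000e-04 1.596e-01] shift [0.0003 0.0001 0.0046] turn5 [-0.01 -0.1  -0.03] F [12.92 -1.98 -5.32] w 0.007 j [0.23 0.31 1.63 0.01 1.2  0.02]
```

step_arm([
  [0, 0, 0, 0, 0, 0.0015, 0],
  [0, 0, 0, 0, 0, 0, 0],
])

```text
time: 13.8
tool_pos: [0.5408, 0.143, 0.1593]
tool_rot: [-0.003, 0.628, 0.778, 0.003]
force: [-2.7, 13.2, 1.0]
gripper_width: 0.002
finger_force: 6.9
```

```bash
python3 -c "
from h import *
a=[]
for i in range(16):
    optics.read_camera('top'); f=env.read_state()['force']; a.append([f@X,f@Y,f[2]])
print(np.mean(a,0),np.std(a,0)); err(.0355,0,.155)
c=optics.read_camera('scene'); f=c['frame']
o=[cv2.resize(f[240:340,200:300],None,fx=5,fy=5,interpolation=cv2.INTER_CUBIC)]
cv2.imwrite('pics/c8.png',o[0][:,:,::-1])"
```

```text
[13.64050619 -0.04819345  0.3443994 ] [0.56001107 0.56036549 0.54218326]
t 14.6 clampxyz [ 0.0355 -0.      0.1593] shift [-0.     -0.      0.0043] turn5 [ 0.   -0.1  -0.03] F [13.63  0.14  0.57] w 0.006 j [0.23 0.31 1.63 0.01 1.2  0.02]
```

View pics/c8.png

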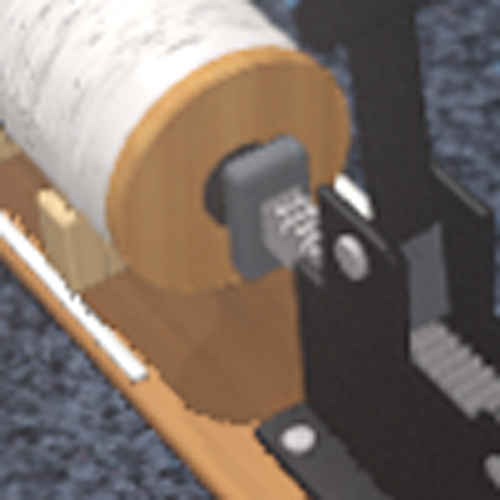

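The pad is now pressed against the lid, which is flush on the canister, and the bar teeth are showing at (290,225). Sixteen readings at exactly 0.18 rad with the friction removed average 13.64 ± 0.14 N. That is about 18 N held, above the 16 N needed. Another tooth would peak near 30 N, so I stop pumping here and back off to let the ratchet hold alone.

step_arm([
  [0, 0, 0, 0.012, 0, 0, 0],
  [0, 0, 0, 0.014, 0, 0, 0],
  [0, 0, 0, 0.012, 0, 0, 0],
  [0, 0, 0, 0, 0, -0.02, 0],
  [0, 0, 0, 0, 0, -0.02, 0],
])

```text
time: 15.15
tool_pos: [0.5331, 0.176, 0.1991]
tool_rot: [-0.0, 0.627, 0.779, -0.001]
force: [0.1, 0.7, -0.7]
gripper_width: 0.001
finger_force: 0.0
```

step_arm([
  [0, 0, 0, 0, 0, -0.03, 0],
  [0, 0, 0, 0, 0, -0.03, 0],
  [0, 0, 0, 0, 0, 0, 0],
  [0, 0, 0, 0, 0, 0, 0],
  [0, 0, 0, 0, 0, 0, 0],
])

```text
time: 15.65
tool_pos: [0.5329, 0.1757, 0.258]
tool_rot: [-0.0, 0.628, 0.778, -0.001]
force: [0.3, -0.8, -0.8]
gripper_width: 0.004
finger_force: 0.0
```

step_arm([
  [0, 0, 0, -0.04, 0, 0, 0],
  [0, 0, 0, -0.04, 0, 0, 0],
  [0, 0, 0, -0.04, 0, 0, 0],
  [0, 0, 0, -0.04, 0, 0, 0],
  [0, 0, 0, -0.04, 0, 0, 0],
])

```text
time: 16.15
tool_pos: [0.5753, -0.021, 0.2576]
tool_rot: [-0.001, 0.628, 0.778, -0.001]
force: [0.5, 0.5, 1.1]
gripper_width: 0.007
finger_force: 0.0
```

```bash
python3 -c "
from h import *
err(-.127,0,.12)"
```

```text
t 16.15 clampxyz [-0.1321  0.0011  0.2576] shift [0.0051 0.0015 0.1376] turn5 [-0.03 -0.01 -0.01] F [ 0.35 -0.63  1.07] w 0.007 j [-0.06  0.29  1.42 -0.    1.44 -0.27]
```

step_arm([
  [0, 0, 0, 0.005, 0.0015, 0.045, 0],
  [0, 0, 0, 0, 0, 0.045, 0],
  [0, 0, 0, 0, 0, 0.04, 0],
  [0, 0, 0, 0, 0, 0.01, 0],
  [0, 0, 0, 0, 0, 0, 0],
])

```text
time: 16.65
tool_pos: [0.5749, -0.0142, 0.1172]
tool_rot: [-0.002, 0.628, 0.778, -0.001]
force: [0.5, -0.6, 0.6]
gripper_width: 0.003
finger_force: 0.0
```

step_arm([
  [0, 0, 0, 0, 0, 0.006, 0],
  [0, 0, 0, 0, 0, 0.006, 0],
  [0, 0, 0, 0, 0, 0, 0],
])

```text
time: 16.95
tool_pos: [0.5766, -0.0142, 0.1077]
tool_rot: [0.0, 0.628, 0.778, 0.0]
force: [-0.6, -0.4, -0.6]
gripper_width: 0.006
finger_force: 0.0
```

```bash
python3 -c "
from h import *
err(-.127,0,.12)"
```

```text
t 16.95 clampxyz [-0.1257 -0.0016  0.1077] shift [-0.0013 -0.0016 -0.0123] turn5 [ 0.01  0.   -0.01] F [-0.26  0.62 -0.63] w 0.006 j [-0.04  0.37  1.67  0.    1.1  -0.26]
```

step_arm([
  [0, 0, 0, -0.0015, -0.0015, 0.006, 0],
  [0, 0, 0, 0, 0, 0.004, 0],
  [0, 0, 0, 0, 0, 0.004, 0],
  [0, 0, 0, 0, 0, 0, 0],
  [0, 0, 0, 0, 0, 0, 0],
])

```text
time: 17.45
tool_pos: [0.5752, -0.016, 0.093]
tool_rot: [-0.0, 0.628, 0.778, 0.0]
force: [-0.2, -0.0, 0.6]
gripper_width: 0.004
finger_force: 0.0
```

step_arm([
  [0, 0, 0, 0, 0, 0.004, 0],
  [0, 0, 0, 0, 0, 0.004, 0],
  [0, 0, 0, 0, 0, 0, 0],
])

```text
time: 17.75
tool_pos: [0.5746, -0.016, 0.0844]
tool_rot: [-0.001, 0.628, 0.778, -0.0]
force: [-0.9, -0.1, 0.0]
gripper_width: 0.004
finger_force: 0.0
```

step_arm([
  [0, 0, 0, 0, 0, 0.003, 0],
  [0, 0, 0, 0, 0, 0.003, 0],
  [0, 0, 0, 0, 0, 0, 0],
])

```text
time: 18.05
tool_pos: [0.5748, -0.016, 0.0786]
tool_rot: [-0.0, 0.628, 0.778, -0.0]
force: [0.3, -0.9, 0.3]
gripper_width: 0.005
finger_force: 0.0
```

No contact at 0.0786, so the offset is real and I expect contact near 0.067.

step_arm([
  [0, 0, 0, 0, 0, 0.003, 0],
  [0, 0, 0, 0, 0, 0.003, 0],
  [0, 0, 0, 0, 0, 0.003, 0],
  [0, 0, 0, 0, 0, 0, 0],
])

```text
time: 18.45
tool_pos: [0.5747, -0.016, 0.0696]
tool_rot: [-0.0, 0.628, 0.778, -0.0]
force: [-0.9, -0.4, 1.2]
gripper_width: 0.01
finger_force: 0.0
```

step_arm([
  [0, 0, 0, 0, 0, 0.003, 0],
  [0, 0, 0, 0, 0, 0.003, 0],
  [0, 0, 0, 0, 0, 0, 0],
])

```text
time: 18.75
tool_pos: [0.5748, -0.016, 0.0636]
tool_rot: [-0.0, 0.628, 0.778, -0.0]
force: [0.1, 0.4, -0.1]
gripper_width: 0.004
finger_force: 0.0
```

```bash
python3 -c "
from h import *
err(-.127,0,.12)"
```

```text
t 18.75 clampxyz [-0.1271  0.0005  0.0636] shift [ 0.0001  0.0005 -0.0564] turn5 [-0.01 -0.   -0.01] F [ 0.35 -0.16 -0.11] w 0.004 j [-0.05  0.41  1.73  0.    1.   -0.26]
```

step_arm([
  [0, 0, 0, 0, 0, 0.002, 0],
  [0, 0, 0, 0, 0, 0.002, 0],
  [0, 0, 0, 0, 0, 0, 0],
])

```text
time: 19.05
tool_pos: [0.5755, -0.0163, 0.0611]
tool_rot: [0.001, 0.628, 0.778, 0.0]
force: [-2.5, -1.5, 5.3]
gripper_width: 0.005
finger_force: 2.9
```

step_arm([
  [0, 0, 0, 0, 0, 0.002, 0],
  [0, 0, 0, 0, 0, 0.002, 0],
  [0, 0, 0, 0, 0, 0, 0],
])

```text
time: 19.35
tool_pos: [0.5758, -0.0165, 0.0567]
tool_rot: [0.001, 0.628, 0.778, 0.0]
force: [0.5, -1.4, 1.4]
gripper_width: 0.006
finger_force: 0.6
```

step_arm([
  [0, 0, 0, 0, 0, 0.002, 0],
  [0, 0, 0, 0, 0, 0.002, 0],
  [0, 0, 0, 0, 0, 0, 0],
])

```text
time: 19.65
tool_pos: [0.5755, -0.0161, 0.052]
tool_rot: [0.0, 0.628, 0.778, 0.0]
force: [1.2, -0.5, 3.4]
gripper_width: 0.004
finger_force: 1.5
```

step_arm([
  [0, 0, 0, 0, 0, 0.002, 0],
  [0, 0, 0, 0, 0, 0.001, 0],
  [0, 0, 0, 0, 0, 0, 0],
])

```text
time: 19.95
tool_pos: [0.5758, -0.0162, 0.051]
tool_rot: [0.001, 0.628, 0.778, 0.001]
force: [-2.3, -3.2, 13.7]
gripper_width: 0.006
finger_force: 6.6
```

```bash
python3 -c "
from h import *
err(-.127,0,.05)
t=optics.read_camera('top')
# jaw pad search: dark pixels left of the lid gap"
```

```text
t 19.95 clampxyz [-0.1275 -0.0004  0.051 ] shift [ 0.0005 -0.0004  0.001 ] turn5 [ 0.02  0.01 -0.01] F [-2.61  2.93 13.73] w 0.006 j [-0.05  0.43  1.74 -0.    0.97 -0.26]
```

The tab is at its stop (13.7 N), about 12 mm down. I'll hold it there for about 3 s while watching the jaw.

step_arm([
  [0, 0, 0, 0, 0, 0, 0],
  [0, 0, 0, 0, 0, 0, 0],
  [0, 0, 0, 0, 0, 0, 0],
  [0, 0, 0, 0, 0, 0, 0],
  [0, 0, 0, 0, 0, 0, 0],
])

```text
time: 20.5
tool_pos: [0.5758, -0.0161, 0.051]
tool_rot: [0.001, 0.628, 0.778, 0.001]
force: [-1.4, -3.1, 13.7]
gripper_width: 0.005
finger_force: 6.6
```

step_arm([
  [0, 0, 0, 0, 0, 0, 0],
  [0, 0, 0, 0, 0, 0, 0],
  [0, 0, 0, 0, 0, 0, 0],
  [0, 0, 0, 0, 0, 0, 0],
  [0, 0, 0, 0, 0, 0, 0],
])

```text
time: 21.0
tool_pos: [0.5758, -0.0162, 0.051]
tool_rot: [0.001, 0.628, 0.778, 0.001]
force: [-2.3, -2.6, 13.2]
gripper_width: 0.005
finger_force: 6.6
```

step_arm([
  [0, 0, 0, 0, 0, 0, 0],
  [0, 0, 0, 0, 0, 0, 0],
  [0, 0, 0, 0, 0, 0, 0],
  [0, 0, 0, 0, 0, 0, 0],
  [0, 0, 0, 0, 0, 0, 0],
])

```text
time: 21.5
tool_pos: [0.5758, -0.0162, 0.051]
tool_rot: [0.001, 0.628, 0.778, 0.001]
force: [-1.1, -2.6, 13.4]
gripper_width: 0.006
finger_force: 6.6
```

step_arm([
  [0, 0, 0, 0, 0, 0, 0],
  [0, 0, 0, 0, 0, 0, 0],
  [0, 0, 0, 0, 0, 0, 0],
  [0, 0, 0, 0, 0, 0, 0],
  [0, 0, 0, 0, 0, 0, 0],
])

```text
time: 22.0
tool_pos: [0.5759, -0.0162, 0.051]
tool_rot: [0.001, 0.628, 0.778, 0.001]
force: [-2.6, -2.4, 14.0]
gripper_width: 0.007
finger_force: 6.6
```

step_arm([
  [0, 0, 0, 0, 0, 0, 0],
  [0, 0, 0, 0, 0, 0, 0],
  [0, 0, 0, 0, 0, 0, 0],
  [0, 0, 0, 0, 0, 0, 0],
  [0, 0, 0, 0, 0, 0, 0],
])

```text
time: 22.5
tool_pos: [0.5758, -0.0162, 0.051]
tool_rot: [0.001, 0.628, 0.778, 0.001]
force: [-2.4, -2.7, 14.1]
gripper_width: 0.004
finger_force: 6.6
```

```bash
python3 -c "
from h import *
a=cv2.imread('pics/scene0.png')[:,:,::-1]; b=optics.read_camera('scene')['frame']; s=np.s_[240:345,215:275]
d=np.abs(a[s].astype(int)-b[s]).sum(2)
c8=cv2.resize(cv2.imread('pics/c8.png')[:,:,::-1],(100,100),interpolation=cv2.INTER_AREA)
r=b[240:340,200:300]
print('vs start, px changed in jaw window:',(d>60).sum(),' pressed vs start:',(np.abs(c8.astype(int)-a[240:340,200:300]).sum(2)[:,15:75]>60).sum())
u=proj(optics.read_camera('scene'),W(.08,0,.062)); x,y=u.astype(int); print(u, a[y-8:y+9,x-8:x+9].mean((0,1)), b[y-8:y+9,x-8:x+9].mean((0,1)))
d=np.abs(a.astype(int)-b).sum(2)>60; yy,xx=np.nonzero(d[s]); print(np.c_[xx+215,yy+240][::max(1,len(xx)//15)].tolist())
err(-.127,0,.05)"
```

```text
vs start, px changed in jaw window: 338  pressed vs start: 754
[253.97216196 281.86679235] [106.37716263  90.74740484  78.30103806] [112.89619377  97.02422145  84.31487889]
[[250, 249], [242, 253], [234, 257], [229, 262], [231, 268], [222, 276], [270, 296], [266, 299], [267, 301], [269, 303], [272, 305], [272, 308], [268, 312], [269, 317], [274, 320], [245, 325]]
t 22.6 clampxyz [-0.1275 -0.0004  0.051 ] shift [ 0.0005 -0.0004  0.001 ] turn5 [ 0.02  0.01 -0.01] F [-1.44  2.7  12.41] w 0.006 j [-0.05  0.43  1.74 -0.    0.97 -0.26]
```

The only changes from the start picture are the lid's rim (now seated) and shadows near (270,300–320). The pad area at (254,282) matches the start, so the jaw is fully back. Now I let go and lift clear.

step_arm([
  [0, 0, 0, 0, 0, -0.005, 0],
  [0, 0, 0, 0, 0, -0.01, 0],
  [0, 0, 0, 0, 0, -0.02, 0],
  [0, 0, 0, 0, 0, -0.04, 0],
  [0, 0, 0, 0, 0, -0.04, 0],
])

```text
time: 23.1
tool_pos: [0.5737, -0.0155, 0.1643]
tool_rot: [-0.002, 0.628, 0.778, -0.001]
force: [0.5, 0.3, -0.0]
gripper_width: 0.004
finger_force: 0.0
```

step_arm([
  [0, 0, 0, 0, 0, -0.04, 0],
  [0, 0, 0, -0.02, 0, -0.04, 0],
  [0, 0, 0, 0, 0, 0, 0],
  [0, 0, 0, 0, 0, 0, 0],
  [0, 0, 0, 0, 0, 0, 0],
])

```text
time: 23.6
tool_pos: [0.5781, -0.0351, 0.2422]
tool_rot: [-0.002, 0.628, 0.778, -0.001]
force: [0.1, 0.4, 0.7]
gripper_width: 0.007
finger_force: 0.0
```

```bash
python3 -c "
from h import *
a=cv2.imread('pics/scene0.png')[:,:,::-1]; b=optics.read_camera('scene')['frame']
d=(np.abs(a.astype(int)-b).sum(2)>60)
for n,(x0,x1,y0,y1) in dict(pad=(243,268,268,298),tab=(318,348,330,360),lidrim=(215,250,245,300),bar=(255,290,225,250),others=(330,470,185,355)).items(): print(n,d[y0:y1,x0:x1].sum(),(x1-x0)*(y1-y0))
err(-.127,0,.25)"
```

```text
pad 5 750
tab 2 900
lidrim 96 1925
bar 1 875
others 3127 23800
t 23.65 clampxyz [-0.1464  0.0014  0.2421] shift [ 0.0194  0.0013 -0.0079] turn5 [-0.05 -0.02 -0.  ] F [ 0.4  -0.41 -0.31] w 0.001 j [-0.08  0.3   1.44  0.    1.41 -0.29]
```

The pad, tab and crossbar all look as they did at the start, and the lid rim has moved home. The changed pixels over the loose objects are probably the gripper in view, and no stray contact force showed in any reading. Handing in.

```bash
python3 -c "
from cell import env
print(env.job_done())"
```

```text
the job is handed in; nothing more can be done
None
```

I've handed the job in: the lid was pumped home and held by the ratchet at about 18 N (estimated from the force at the trigger). I then held the release tab down until the jaw was fully back and let go, finishing at about 24 s; the hand-in returned no verdict.

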